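# Zero the ribbon cutter's gauge and hold it for locking

## Robot

A 6-joint arm with a two-finger parallel gripper is mounted at the origin on the work surface. World frame = base frame: x ahead of the robot, y to its left, z up, the work surface at z = 0. Lengths are in m, angles in rad, forces in N, time in s.
With the tool pointing down it reaches from about 0.375 to 0.9 m from the base axis. Payload 3.1 kg.
Tool frame: the origin (TCP) lies between the finger pads; the fingertips stand 25 mm ahead of it and the grasp point (between the pads) lies 6 mm ahead of it; y points along the fingers, x is the direction in which the jaws open and shut, and the axes are right-handed (so a half turn about y gives the same grasp; the last joint's range is limited). The gripper opens to 87 mm and grips with 3 to 60 N. Pads are 19 mm wide; open, the fingers measure 117 mm over their backs; the gripper's body (75 mm by 190 mm) begins 51 mm behind the grasp point.
Start: joints at [1.097, 0.527, 1.433, -0, 1.181, -0.178], TCP at [0.182, 0.598, 0.248] pointing down, gripper open.
Joint ranges: [-3.08, 3.08], [-0.75, 2.2], [0.22, 2.44], [-1.43, 4.57], [0, 2.65], [-2.85, 2.85]. Speed limits (rad/s): [2.79, 2.79, 3.14, 3.14, 3.14, 3.14].

## Interface

Orientations are given as a unit quaternion [x, y, z, w].
In Python, from rig import robot gives the robot as it stands.
- The arm moves only by the tool carry_out, never from a script. Its argument "moves" is a list of rows, each a list of 7 numbers: the opening, from 0 (shut) to 1 (fully open), then the shift along the tool's x, y, z in cm, then the turn, a rotation vector about the tool's x, y, z in rad. In form: [[grip, x, y, z, rx, ry, rz], ...]. A call has 1 to 20 rows; each row is the pose to reach, as a shift and turn from the pose commanded when the call began, along the tool's axes at that moment; what a row does not reach only later rows make up. A row lasts 1/10 s, in which the tool goes at most 50 mm and 8.59 degrees, less where a joint would pass 70% of its speed; a pose out of reach is approached as far as the arm can. A call with a gripper value outside its range is refused whole. The fingers move at their own pace and stop on an object; "force" is the grip in N (left out, the last holds). Time passes only in rows, so rows that repeat a pose let the fingers close. It gives the time, the measured TCP pose, the force and the opening at its end, in the units of the state.
- robot.get_obs(): the state, without advancing time (a new reading comes with each control period).
- robot.camera(name): name is "scene" or "side" or "wrist"; returns the picture (400x640x3 uint8, red, green, blue); there is no depth.
- robot.camera_params(name): a dict with "fx", "fy", "cx", "cy" (pixels), "extrinsics" (4x4, takes a point from camera to world coordinates); the wrist camera has in their place "mount" (4x4, takes a point from camera to tool coordinates, whose origin is the TCP and whose axes are the tool frame's). Camera axes: x right, y down, z forward; pixel columns grow to the right and rows downward; lengths in m; the calibration is good to about 2 mm. A picture is of the moment at which its call begins: read the wrist's pose just before it. camera_params takes no time and is no camera call.
- robot.hand_in(): hands the job in, once; it reports no verdict.
The state is a dict: "time": time; "q": joint angles; "joint_velocities": joint speeds; "joint_torque": joint torques, N m; "position": TCP position; "tool_rot": TCP orientation; "ft_force": force on the tool from outside, world axes, zero at the start; "moment": the same for the moment, N m; "grip_width": finger opening in m.
Only numpy, scipy, OpenCV 4.12 (cv2) and the standard library are available. Lean on these libraries where they do the work, as an engineer would, in place of code of your own. Each camera call takes 0.05 s, during which the arm holds its last target.

## Task

Get the vegetable ribbon cutter on the stall ready for the next carrots: on its panel press the red stop key, then the white brake key, then the yellow set-up key, one at a time, pushing each one in and letting it up again, and never the green start key. Then turn the blue thumbscrew on the knife carriage clockwise until it seats, back it off a quarter turn, and finish still gripping the thumbscrew and keeping it still there, so that I can tighten its lock ring. Leave everything else on the table where it is.

Things in the scene. Friction and masses are not known exactly. Their poses are not given: they have to be found in the camera images.
- cutter: the vegetable ribbon cutter, fixed: steel bed plate 220 x 590 mm, motor housing (180 x 180 mm, top 146 mm above the table) at its +y end with a black key panel on top (centre 200 mm along +y, 149 mm high), two guide rods along y, tail plate 127 mm high at its -y end. Origin at table height under the middle of the bed; z up, y along the bed to the motor, x away from the robot.
- key_stop (a joint): push of the red stop key, m: 0 = up, 0.006 = fully down; counts as pressed from 0.0045. Round spring key 24 mm across, 6 mm proud of its 40 mm grey collar; 1.5 N starts it, 5 N takes it fully down, and it comes up by itself. One of four keys in a square of 50 mm spacing on the panel; red at (x, y) = (-25, 175) mm in the cutter's frame.
- key_brake (a joint): push of the white brake key, m: 0 = up, 0.006 = fully down; counts as pressed from 0.0045. Round spring key 24 mm across, 6 mm proud of its 40 mm grey collar; 1.5 N starts it, 5 N takes it fully down, and it comes up by itself. One of four keys in a square of 50 mm spacing on the panel; white at (x, y) = (25, 225) mm in the cutter's frame.
- key_setup (a joint): push of the yellow set-up key, m: 0 = up, 0.006 = fully down; counts as pressed from 0.0045. Round spring key 24 mm across, 6 mm proud of its 40 mm grey collar; 1.5 N starts it, 5 N takes it fully down, and it comes up by itself. One of four keys in a square of 50 mm spacing on the panel; yellow at (x, y) = (25, 175) mm in the cutter's frame.
- key_start (a joint): push of the green start key, m: 0 = up, 0.006 = fully down; counts as pressed from 0.0045. Round spring key 24 mm across, 6 mm proud of its 40 mm grey collar; 1.5 N starts it, 5 N takes it fully down, and it comes up by itself. One of four keys in a square of 50 mm spacing on the panel; green at (x, y) = (-25, 225) mm in the cutter's frame. It must not be pressed.
- key_stop_top (a point): centre of the red key's top face, 167 mm above the table when up; z up (the key is pushed straight down)
- key_brake_top (a point): centre of the white key's top face, 167 mm above the table when up; z up
- key_setup_top (a point): centre of the yellow key's top face, 167 mm above the table when up; z up
- key_start_top (a point): centre of the green key's top face, 167 mm above the table when up; z up
- carriage: the grey knife carriage, a gate 150 mm wide (x) and 52 mm (y), clamped immovably somewhere along the guide rods; origin at table height below the thumbscrew's axis, axes as the cutter's. The flat top of its bridge (150 x 44 mm) is 160 mm above the table and carries a round steel lock ring, 27 mm across, 8 mm high, under the thumbscrew.
- gauge_screw (a joint): angle of the thumbscrew, rad: 0 = seated (firm stop), growing as it is backed off, counter-clockwise seen from above; it starts 1 to 2.4 from its seat and ends at a stop at 3.6. A quarter turn back from the seat is 1.57. Friction about 0.06 N m, no spring: it stays where it is left. It rises 0.95 mm per rad.
- thumb_head: the blue head of the thumbscrew, turning with it: an upright flat wing 38 mm long (its x axis), 10 mm thick (its y axis), 28 mm high, a white band at its +x end. To be gripped from above across the 10 mm; nothing stands around it to hinder a gripper turning. Origin at the wing's centre; a 16 mm collar begins 20 mm below that.
- screw_grip (a point): centre of the wing, on the screw's axis: 198 mm above the table when seated, up to 2.3 mm higher when backed off; axes as the head's: x along the wing, y through its thickness, z up
- carrot: a loose carrot, 158 mm long, lying beside the motor end of the cutter; a bystander
- potato: a loose potato, 85 mm long, behind the cutter; a bystander
- veg_peeler: a loose green Y-shaped hand peeler, 127 mm long, behind the cutter; a bystander
- scrub_brush: a loose wooden scrubbing brush, 150 x 50 x 34 mm, behind the cutter; a bystander
- blade_box_a: a loose grey sale box with a clear lid, 97 x 67 x 26 mm, beside the cutter's tail plate; a bystander
- blade_box_b: another such grey sale box, stacked on the first; a bystander

How it is judged:
By the outcome, as a careful person would: the job done as asked, in the order asked, and still so for the second after the job is handed in, while the arm keeps its last pose, push and grip.
It also fails if it takes over 69 s, if anything falls off the work surface, if the arm or the gripper's body presses on something with over 40 N, if the wrist force passes 120 N, or if a joint passes its speed limit or range.

## Working session

There is one attempt and no reset: what is moved stays moved. The work goes in short steps, Python scripts to look and compute and a tool call to move; the robot and the scene stay as the last step left them, time stands still between calls to the robot, and variables do not carry over. Pictures are saved under pics/ and viewed, and the job is handed in when it is done.

Besides the shell and the picture viewer there is one more tool, called after "Call:" in YAML: its name, and indented under it one key for each argument. carry_out: Moves the arm, as the interface text tells. Its arguments: {"type":"object","properties":{"moves":{"type":"array"},"force":{"type":"number"}},"required":["moves"]}

```bash
mkdir -p pics; ls
python3 - <<'E'
from rig import robot
import cv2,numpy as np
o=robot.get_obs()
for k,v in o.items(): print(k,np.round(v,4))
for n in ["scene","side","wrist"]:
    p=robot.camera_params(n); print(n,{k:np.round(v,4).tolist() for k,v in p.items()})
    cv2.imwrite(f"pics/{n}0.png",robot.camera(n)[:,:,::-1])
E
```

```text
pics
time 0.0
q [ 1.0965  0.5285  1.4339  0.      1.1814 -0.1785]
joint_velocities [ 0.0009  0.0003 -0.0017 -0.0016 -0.0013 -0.    ]
joint_torque [-1.60000e-03 -4.40048e+01 -1.76584e+01  6.32000e-02  5.85000e-02
 -1.00000e-04]
position [0.1818 0.5972 0.2466]
tool_rot [ 0.5686  0.4202 -0.4215 -0.5679]
ft_force [ 0.712  -0.2297 -0.1836]
moment [ 0.0679  0.0303 -0.0207]
grip_width 0.0874
scene {'fx': 384.3168, 'fy': 384.3168, 'cx': 321.0213, 'cy': 196.8703, 'extrinsics': [[0.7832, 0.3769, -0.4945, 1.1392], [0.6213, -0.4454, 0.6447, -0.7225], [0.0228, -0.8122, -0.583, 0.7933], [0.0, 0.0, 0.0, 1.0]]}
side {'fx': 483.5752, 'fy': 483.5752, 'cx': 323.866, 'cy': 192.8324, 'extrinsics': [[-0.8096, -0.4506, 0.3761, 0.0364], [-0.5869, 0.6126, -0.5294, 0.7365], [0.0082, -0.6493, -0.7605, 1.2222], [0.0, 0.0, 0.0, 1.0]]}
wrist {'fx': 283.0584, 'fy': 283.0584, 'cx': 319.5769, 'cy': 204.2206, 'mount': [[1.0, -0.0009, -0.0005, -0.0004], [0.0002, -0.2438, 0.9698, -0.138], [-0.001, -0.9698, -0.2438, 0.0659], [0.0, 0.0, 0.0, 1.0]]}
```

View pics/scene0.png

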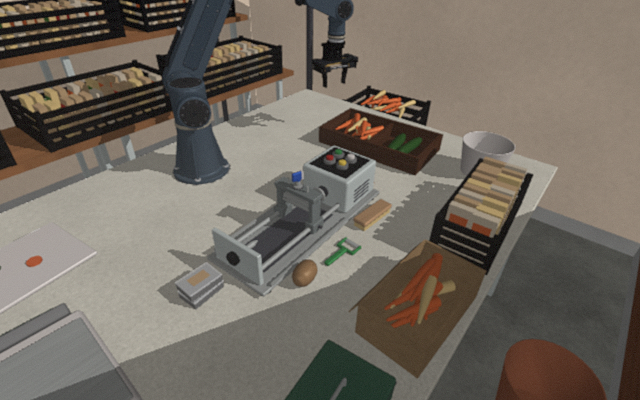

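View pics/side0.png

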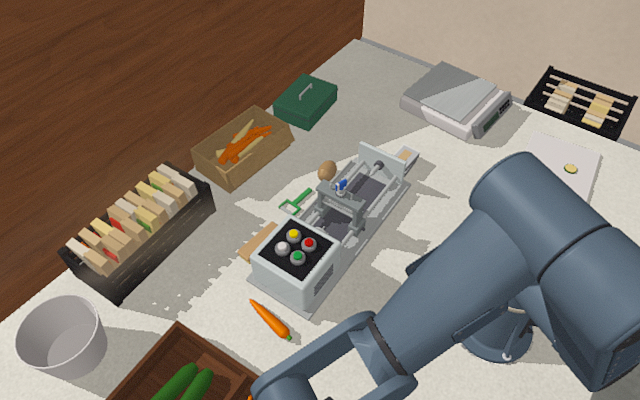

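View pics/wrist0.png

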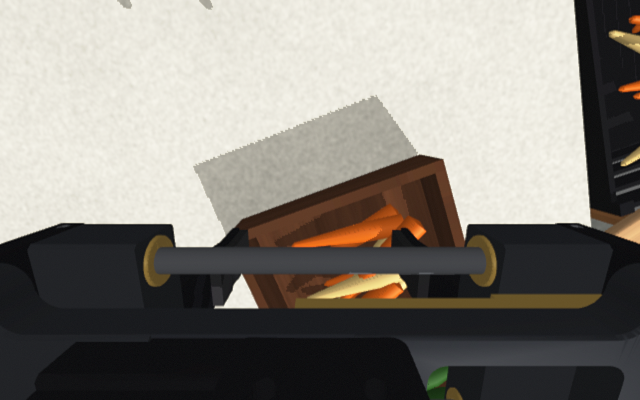

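The scene view shows the cutter with keys near (330–352,152–163) and the blue wing near (297,176). In the side view the keys are at yellow (293,235), red (309,243), white (282,249), green (298,257), and the blue wing is at (341,184).

```bash
cat > h.py <<'E'
from rig import robot
import cv2,numpy as np
from scipy.spatial.transform import Rotation as R
def pose():
    o=robot.get_obs(); T=np.eye(4); T[:3,:3]=R.from_quat(o["tool_rot"]).as_matrix(); T[:3,3]=o["position"]; return T
def cam(n,T=None):
    p=robot.camera_params(n); K=np.array([[p["fx"],0,p["cx"]],[0,p["fy"],p["cy"]],[0,0,1]])
    E=np.array(p["extrinsics"]) if n!="wrist" else T@np.array(p["mount"])
    return K,E
def ray(n,uv,T=None):
    K,E=cam(n,T); d=E[:3,:3]@np.linalg.inv(K)@np.array([uv[0],uv[1],1.]); return E[:3,3],d/np.linalg.norm(d)
def plane(n,uv,z,T=None):
    c,d=ray(n,uv,T); return c+d*(z-c[2])/d[2]
def tri(r):
    A=sum(np.eye(3)-np.outer(d,d) for c,d in r); b=sum((np.eye(3)-np.outer(d,d))@c for c,d in r); return np.linalg.solve(A,b)
def proj(n,P,T=None):
    K,E=cam(n,T); q=np.linalg.inv(E)@np.r_[P,1]; u=K@q[:3]; return u[:2]/u[2]
def blobs(im,roi=None,minA=8):
    hsv=cv2.cvtColor(im,cv2.COLOR_RGB2HSV); out={}
    rng={"red":[((0,150,90),(6,255,255)),((172,150,90),(180,255,255))],"yellow":[((22,150,120),(33,255,255))],"green":[((60,100,60),(85,255,255))],"blue":[((105,120,60),(125,255,255))],"white":[((0,0,185),(180,25,255))]}
    for k,l in rng.items():
        m=sum(cv2.inRange(hsv,a,b) for a,b in l)
        if roi: 
            mm=np.zeros_like(m); a,b,c,d=roi; mm[b:d,a:c]=m[b:d,a:c]; m=mm
        n,lab,st,ce=cv2.connectedComponentsWithStats(m)
        out[k]=[(np.round(ce[i],1).tolist(),st[i].tolist()) for i in range(1,n) if st[i,4]>=minA]
    return out
E
python3 - <<'E'
from h import *
P={}
for n,roi in [("scene",(280,140,375,190)),("side",(255,170,350,275))]:
    im=cv2.imread(f"pics/{n}0.png")[:,:,::-1].copy()
    b=blobs(im,roi); print(n)
    for k,v in b.items(): print(k,v)
    a,b_,c,d=roi
    cv2.imwrite(f"pics/{n}0z.png",cv2.resize(im[b_:d,a:c,::-1],None,fx=6,fy=5 if n=="side" else 6,interpolation=cv2.INTER_NEAREST))
E
```

```text
scene
red [([329.4, 156.9], [327, 155, 6, 5, 27])]
yellow [([342.1, 161.9], [339, 160, 7, 5, 26])]
green [([338.2, 151.0], [335, 149, 7, 5, 27])]
blue [([296.1, 176.4], [292, 172, 9, 10, 75])]
white []
side
red [([308.6, 242.0], [305, 238, 8, 9, 58])]
yellow [([293.1, 233.2], [289, 229, 9, 9, 62])]
green [([297.3, 200.1], [279, 188, 33, 27, 162]), ([297.1, 255.2], [293, 251, 9, 9, 64])]
blue [([342.5, 183.6], [339, 179, 8, 11, 54]), ([335.8, 187.8], [335, 185, 2, 6, 8])]
white [([288.1, 215.6], [255, 170, 84, 105, 2134]), ([290.5, 207.9], [286, 204, 10, 9, 51]), ([299.3, 214.9], [297, 213, 5, 5, 9]), ([281.4, 245.3], [278, 242, 8, 8, 51])]
```

View pics/scene0z.png

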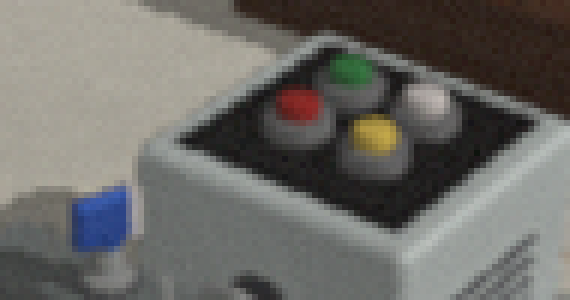

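View pics/side0z.png

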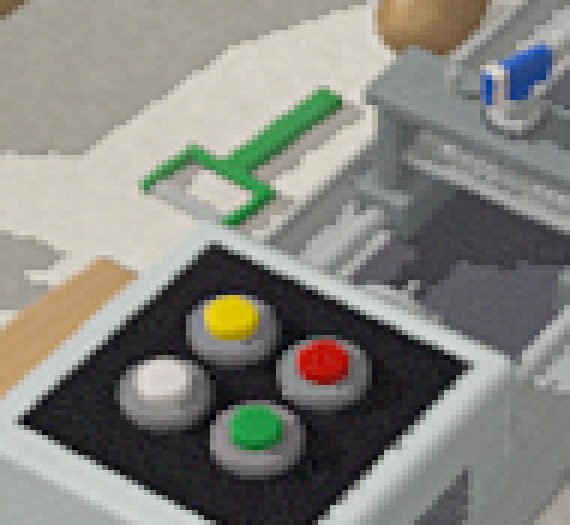

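The zooms show the four keys as clean blobs. The blue wing's white band is at its left end in the side view and its right end in the scene view, facing the motor side.

Run:
```python
from h import *
S={"red":(329.4,156.9),"yellow":(342.1,161.9),"green":(338.2,151.0),"white":(350.5,156.5)}
D={"red":(308.6,242),"yellow":(293.1,233.2),"green":(297.1,255.2),"white":(281.4,245.3)}
loc={"red":(-25,175),"yellow":(25,175),"green":(-25,225),"white":(25,225)}
W=[];L=[]
for k in S:
    t=tri([ray("scene",S[k]),ray("side",D[k])]); a=plane("scene",S[k],.166); b=plane("side",D[k],.166)
    print(k,np.round(t,4),np.round(a[:2],4),np.round(b[:2],4))
    W.append((a[:2]*.4+b[:2]*.6));L.append(np.array(loc[k])/1000.)
W=np.array(W);L=np.array(L)
# rigid fit
wc,lc=W.mean(0),L.mean(0);H=(L-lc).T@(W-wc);th=np.arctan2(H[0,1]-H[1,0],H[0,0]+H[1,1])
Rm=np.array([[np.cos(th),-np.sin(th)],[np.sin(th),np.cos(th)]]);t=wc-Rm@lc
print("yaw",np.degrees(th),"orig",t,"res",np.round((W-(L@Rm.T+t))*1000,1))
for k in loc: print(k, np.round(Rm@(np.array(loc[k])/1000.)+t,4))
s=tri([ray("scene",(296.8,176.4)),ray("side",(341,184.4))]);print("screw",s,Rm.T@(s[:2]-t))
print(plane("scene",(296.8,176.4),.199),plane("side",(341,184.4),.199))
T=pose();print(np.round(T,3))
```

```text
red [0.4901 0.1637 0.1671] [0.4886 0.1649] [0.491  0.1634]
yellow [0.5406 0.1653 0.1669] [0.5392 0.166 ] [0.5417 0.1652]
green [0.4888 0.2142 0.1674] [0.4868 0.2159] [0.49   0.2139]
white [0.5409 0.2133 0.1661] [0.5397 0.2124] [0.5422 0.214 ]
yaw 0.24001745350977224 orig [ 0.51599175 -0.01059245] res [[-0.3 -0.3]
 [ 0.4  1. ]
 [-1.3  0.4]
 [ 1.2 -1.1]]
red [0.4903 0.1643]
yellow [0.5403 0.1645]
green [0.49   0.2143]
white [0.54   0.2145]
screw [ 0.52093914 -0.03075509  0.19892056] [ 0.00486289 -0.02018319]
[ 0.51996284 -0.03146336  0.199     ] [ 0.52178964 -0.02986426  0.199     ]
[[ 0.292 -0.001 -0.957  0.182]
 [ 0.957 -0.001  0.292  0.597]
 [-0.002 -1.     0.     0.247]
 [ 0.     0.     0.     1.   ]]
```

```bash
cat >> h.py <<'E'
def need(target,yaw=None,T=None):
    "shift (cm, tool axes) and rotvec to reach TCP target with tool x at world yaw, y down"
    T=pose() if T is None else T; Rt=T[:3,:3]
    s=Rt.T@(np.array(target)-T[:3,3])*100
    r=np.zeros(3)
    if yaw is not None:
        X=np.array([np.cos(yaw),np.sin(yaw),0]);Y=np.array([0,0,-1.]);G=np.c_[X,Y,np.cross(X,Y)]
        r=R.from_matrix(Rt.T@G).as_rotvec()
    print("shift cm",np.round(s,2),"turn",np.round(r,4)); return s,r
E
python3 - <<'E'
from h import *
need((.4903,.1643,.235),np.pi/2)
E
```

```text
shift cm [-32.44   1.22 -42.12] turn [-0.0005 -0.2958 -0.0016]
```

Call:
carry_out:
  moves:
    - [0,-16,0.5,-21,0,-0.15,0]
    - [0,-16,0.5,-21,0,-0.15,0]
    - [0,-16,0.5,-21,0,-0.15,0]
    - [0,-16,0.5,-21,0,-0.15,0]
    - [0,-16,0.5,-21,0,-0.15,0]
    - [0,-16,0.5,-21,0,-0.15,0]
    - [0,-32.4,1.2,-42.1,0,-0.296,0]
    - [0,-32.4,1.2,-42.1,0,-0.296,0]
    - [0,-32.4,1.2,-42.1,0,-0.296,0]
    - [0,-32.4,1.2,-42.1,0,-0.296,0]
    - [0,-32.4,1.2,-42.1,0,-0.296,0]
    - [0,-32.4,1.2,-42.1,0,-0.296,0]
    - [0,-32.4,1.2,-42.1,0,-0.296,0]
    - [0,-32.4,1.2,-42.1,0,-0.296,0]
    - [0,-32.4,1.2,-42.1,0,-0.296,0]
  force: 20

```text
time: 1.65
position: [0.4893, 0.1661, 0.2353]
tool_rot: [-0.499, -0.5, 0.501, 0.5]
ft_force: [-0.7, 0.5, -0.1]
grip_width: 0.0004
```

Run:
```python
from h import *
o=robot.get_obs();print(o["time"],o["position"],o["ft_force"],o["grip_width"],o["q"])
need((.4903,.1643,.202),np.pi/2)
for n in ["side","wrist"]:cv2.imwrite(f"pics/{n}1.png",robot.camera(n)[:,:,::-1])
```

```text
1.65 [0.48927493 0.16607513 0.23534594] [-0.65428009  0.48285113 -0.05766284] 0.000430471152937365 [ 1.10479055e-01  3.99341833e-01  1.71461586e+00  4.90666162e-04
  1.02896530e+00 -1.46185807e+00]
shift cm [-0.18  3.33 -0.11] turn [-0.0014  0.0013  0.0003]
```

View pics/side1.png

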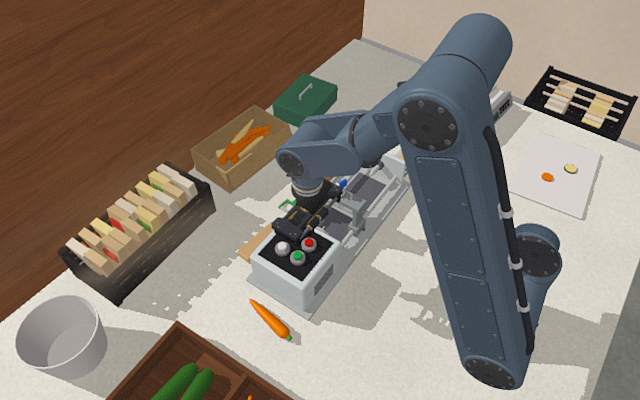

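View pics/wrist1.png

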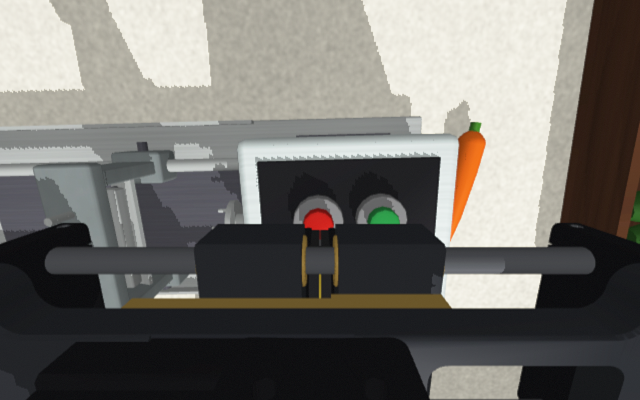

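The wrist view shows red at (318,218) right at the shut fingertips and green at (384,217), both cut off below by the fingers. I'll check the predicted key centres against this.

Run:
```python
from h import *
T=pose()
print("red",proj("wrist",(.4903,.1643,.167),T),"green",proj("wrist",(.490,.2143,.167),T),"tip",proj("wrist",(T@[0,.025,0,1])[:3],T))
im=cv2.imread("pics/wrist1.png")[:,:,::-1].copy()
b=blobs(im,(280,190,420,230));print(b["red"],b["green"])
```

```text
red [317.64360096 223.46497367] green [383.00336232 223.17553259] tip [320.49889975 243.81682755]
[([318.2, 219.7], [304, 208, 30, 22, 505])] [([382.6, 216.3], [367, 207, 33, 17, 429])]
```

Call:
carry_out:
  moves:
    - [0,-0.18,2,-0.11,0,0,0]
    - [0,-0.18,3.5,-0.11,0,0,0]
    - [0,-0.18,4.3,-0.11,0,0,0]
    - [0,-0.18,4.6,-0.11,0,0,0]
    - [0,-0.18,4.6,-0.11,0,0,0]
    - [0,-0.18,4.6,-0.11,0,0,0]

```text
time: 2.35
position: [0.4903, 0.1644, 0.1904]
tool_rot: [-0.499, -0.5, 0.501, 0.5]
ft_force: [-3.2, 0.6, 4.8]
grip_width: 0.0004
```

Run:
```python
from h import *
o=robot.get_obs();print(o["time"],o["position"],o["ft_force"],o["moment"])
for n in ["side","wrist","scene"]:cv2.imwrite(f"pics/{n}2.png",robot.camera(n)[:,:,::-1])
o=robot.get_obs();print(o["time"],o["position"],o["ft_force"],o["moment"])
im=cv2.imread("pics/side2.png")[215:285,255:335];im2=cv2.imread("pics/scene2.png")[110:190,280:375]
cv2.imwrite("pics/z2.png",np.hstack([cv2.resize(im,(400,400),interpolation=0),cv2.resize(im2,(400,400),interpolation=0)]))
```

```text
2.35 [0.49030878 0.16436729 0.19040847] [-3.17393301  0.64470644  4.76561017] [0.1572856  0.56064648 0.06484714]
2.5 [0.49032142 0.1643412  0.19040936] [-1.69476861  1.93743009  5.58454343] [ 0.2148301   0.58553665 -0.03881626]
```

View pics/z2.png

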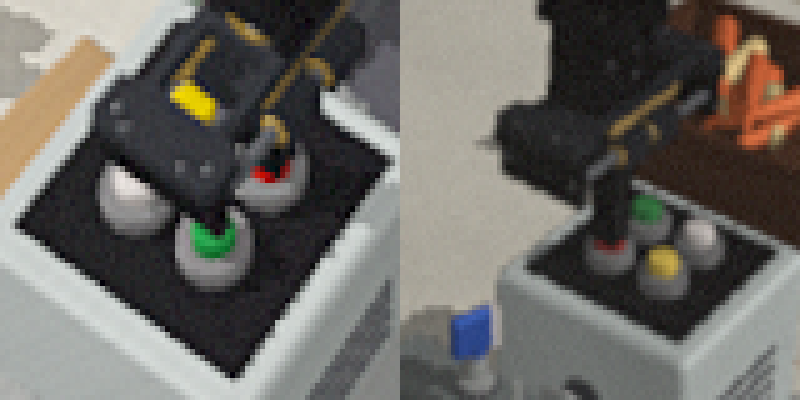

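View pics/wrist2.png

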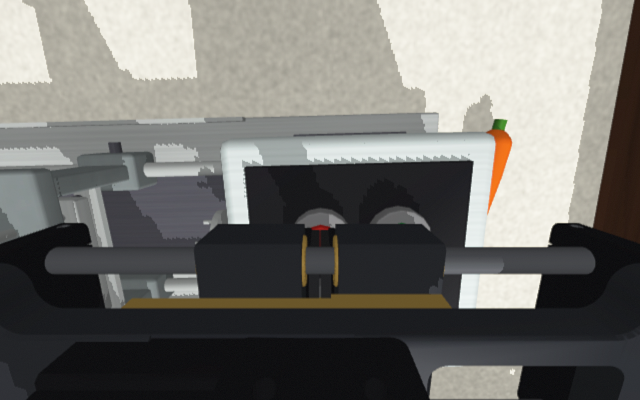

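The fingertips are on the red key in all views, clear of green. The force reading is noisy, so I'll push on until it clearly bottoms.

Call:
carry_out:
  moves:
    - [0,0,0.1,0,0,0,0]
    - [0,0,0.2,0,0,0,0]
    - [0,0,0.2,0,0,0,0]
    - [0,0,0.2,0,0,0,0]

```text
time: 2.9
position: [0.4904, 0.1644, 0.1902]
tool_rot: [-0.499, -0.5, 0.5, 0.5]
ft_force: [-6.0, 1.1, 16.7]
grip_width: 0.0004
```

Call:
carry_out:
  moves:
    - [0,0,0.1,0,0,0,0]
    - [0,0,0.2,0,0,0,0]
    - [0,0,0.2,0,0,0,0]
    - [0,0,0.2,0,0,0,0]

```text
time: 3.3
position: [0.4904, 0.1644, 0.1899]
tool_rot: [0.5, 0.501, -0.5, -0.5]
ft_force: [-9.2, -0.2, 29.3]
grip_width: 0.0005
```

Call:
carry_out:
  moves:
    - [0,0,-1,0,0,0,0]
    - [0,0,-4,0,0,0,0]
    - [0,0,-4,0,0,0,0]
    - [0,0,-4,0,0,0,0]

```text
time: 3.7
position: [0.4918, 0.1638, 0.2264]
tool_rot: [0.5, 0.501, -0.5, -0.499]
ft_force: [-0.2, 0.8, -1.5]
grip_width: 0.0004
```

Run:
```python
from h import *
o=robot.get_obs();print(o["time"],o["position"],o["ft_force"])
need((.540,.2145,.200),np.pi/2)
for n in ["scene"]:cv2.imwrite(f"pics/{n}3.png",robot.camera(n)[:,:,::-1])
a=[cv2.resize(cv2.imread(f"pics/scene{i}.png")[140:180,310:360],(400,400),interpolation=0) for i in (2,3)]
cv2.imwrite("pics/z3.png",np.hstack(a))
```

```text
3.7 [0.49182379 0.16383427 0.22637057] [-0.24310248  0.80066991 -1.54751414]
shift cm [ 5.06  2.65 -4.82] turn [0.0023 0.001  0.0002]
```

View pics/z3.png

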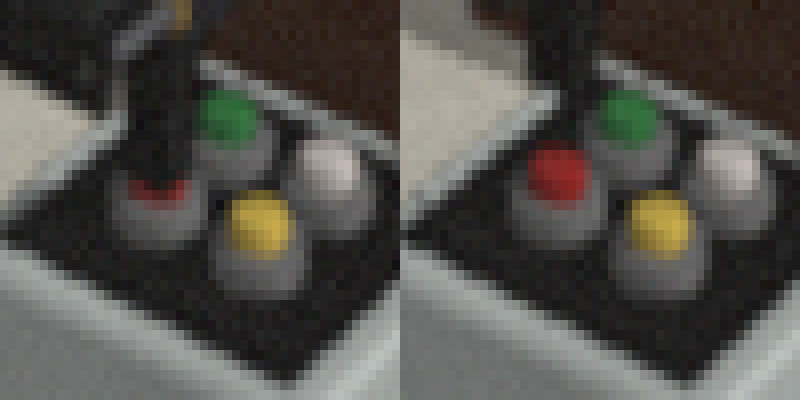

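Run:
```python
from h import *
cv2.imwrite("pics/side3.png",robot.camera("side")[:,:,::-1])
a=[cv2.resize(cv2.imread(f"pics/side{i}.png")[225:275,270:320],(400,500),interpolation=0) for i in (0,2)]
b=[cv2.resize(cv2.imread(f"pics/wrist{i}.png")[180:300,260:420],(400,300),interpolation=0) for i in (1,2)]
cv2.imwrite("pics/z4.png",np.hstack(a));cv2.imwrite("pics/z5.png",np.hstack(b))
T=pose();print(proj("side",(.4903,.1643,.167)),proj("side",(.4903,.1643,.161)),proj("scene",(.4903,.1643,.167)),proj("scene",(.4903,.1643,.161)))
print(proj("scene",(.4903,.1643,.1654)))
```

```text
[308.59036635 242.13329488] [308.62632488 243.42880977] [329.7184857  156.87942768] [329.65272029 158.4752998 ]
[329.70091251 157.30586095]
```

View pics/z4.png

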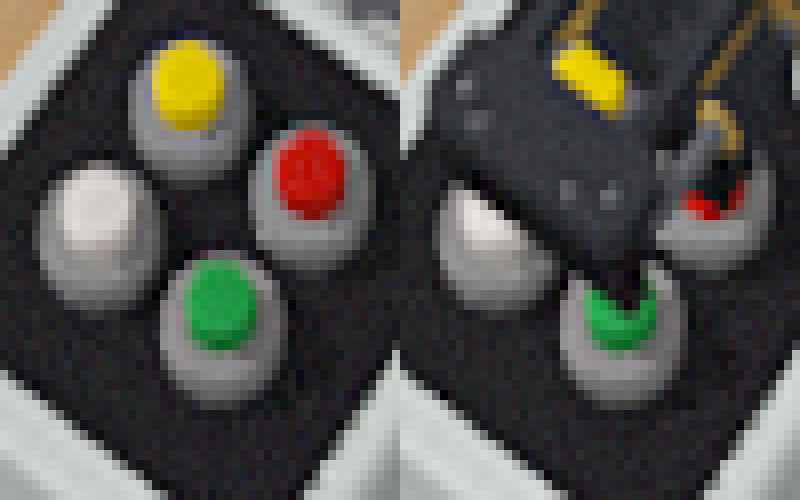

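View pics/z5.png

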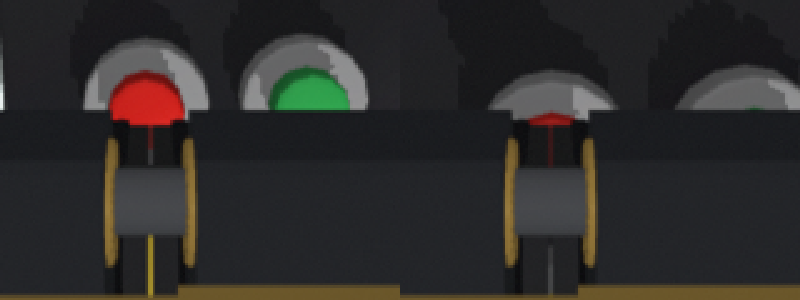

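Run:
```python
from h import *
T=pose().copy()
for pos,lab in [((.4893,.1661,.2353),"1"),((.4903,.1644,.1904),"2")]:
    T[:3,:3]=np.array([[0,0,-1],[1,0,0],[0,-1,0]]);T[:3,3]=pos
    f=lambda r,z:proj("wrist",(.4903-r,.1643,z),T)[1]
    print(lab,"collar far edge",f(.020,.161),"key edge up",f(.012,.167),"pushed1.6",f(.012,.1654),"down",f(.012,.161))
```

```text
1 collar far edge 196.31095380417736 key edge up 208.3932698164364 pushed1.6 207.85001625717553 down 206.39571028085578
2 collar far edge 210.5723464474541 key edge up 226.09790569520698 pushed1.6 225.2552946391746 down 223.01494077271136
```

Run:
```python
from h import *
a=[cv2.resize(cv2.imread(f"pics/wrist{i}.png")[190:245,295:345],(400,440),interpolation=0) for i in (1,2)]
cv2.imwrite("pics/z6.png",np.hstack(a))
im=cv2.imread("pics/wrist2.png")
for v in range(204,234): print(v, im[v,312,::-1],im[v,320,::-1],im[v,326,::-1])
```

```text
204 [23 24 26] [23 23 26] [25 24 27]
205 [25 25 26] [25 25 26] [24 24 26]
206 [25 24 26] [25 26 26] [24 22 25]
207 [25 25 28] [38 38 39] [23 24 26]
208 [25 24 27] [64 64 65] [41 40 41]
209 [45 46 47] [75 75 75] [66 66 66]
210 [73 73 73] [76 76 76] [75 75 75]
211 [74 75 75] [78 78 79] [74 74 76]
212 [75 76 76] [89 90 90] [78 77 78]
213 [83 83 83] [104 104 105] [89 90 91]
214 [97 97 97] [103 103 104] [103 103 104]
215 [102 104 104] [103 102 103] [102 102 103]
216 [102 102 103] [101 101 102] [101 102 102]
217 [101 102 103] [101 102 102] [101 101 102]
218 [101 101 102] [101 102 102] [101 101 102]
219 [101 100 102] [101 101 102] [101 100 103]
220 [101 101 103] [101 100 102] [101 100 102]
221 [101 100 102] [101 101 103] [101 101 102]
222 [101 101 102] [101 100 102] [100 101 101]
223 [101 101 101] [101  96  98] [102 101 102]
224 [100 101 102] [104  74  74] [101 101 101]
225 [101 101 102] [111  26  24] [102  88  89]
226 [104  87  86] [119  19  15] [109  39  39]
227 [110  36  35] [136  26  22] [116  18  16]
228 [112  17  16] [153  33  29] [132  23  21]
229 [99 19 18] [138  28  25] [130  28  24]
230 [36 22 22] [83 27 26] [46 24 24]
231 [22 24 25] [55 23 24] [20 23 24]
232 [24 24 25] [55 26 26] [24 24 25]
233 [25 23 25] [54 24 24] [24 25 25]
```

View pics/z6.png

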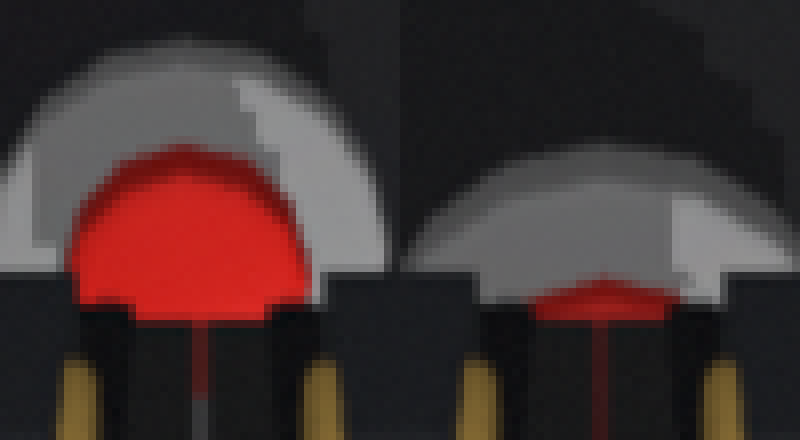

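The pressed key's side wall is nearly gone in the wrist view (about 4 px before, 2.5 px at a closer scale). Together with the firm stop up to 29 N at TCP z 0.190, this says red went fully down: the shut tips reach about 29 mm ahead of the TCP. On white I'll log where contact begins, as a check.

Call:
carry_out:
  moves:
    - [0,2.5,0,-2.4,0,0,0]
    - [0,5.06,0,-4.82,0,0,0]
    - [0,5.06,1,-4.82,0,0,0]
    - [0,5.06,2.65,-4.82,0,0,0]
    - [0,5.06,2.65,-4.82,0,0,0]
    - [0,5.06,2.65,-4.82,0,0,0]

```text
time: 4.4
position: [0.5385, 0.2136, 0.198]
tool_rot: [-0.499, -0.499, 0.501, 0.501]
ft_force: [0.2, -0.3, 0.1]
grip_width: 0.0003
```

Run:
```python
from h import *
o=robot.get_obs();print(o["time"],o["position"],o["ft_force"])
need((.540,.2145,.190),np.pi/2)
for n in ["side","wrist"]:cv2.imwrite(f"pics/{n}4.png",robot.camera(n)[:,:,::-1])
a=[cv2.resize(cv2.imread("pics/wrist4.png")[180:260,270:370],(400,320),interpolation=0),cv2.resize(cv2.imread("pics/side4.png")[215:279,260:340],(400,320),interpolation=0)]
cv2.imwrite("pics/z7.png",np.hstack(a))
T=pose()
print(proj("wrist",(.54-.012,.2145,.167),T),proj("wrist",(.54,.2145,.167),T))
```

```text
4.4 [0.53850848 0.21357325 0.19796925] [ 0.18185484 -0.29877122  0.1409397 ]
shift cm [ 0.09  0.8  -0.15] turn [-0.0034  0.0002 -0.0008]
[321.85511011 222.70828841] [321.83766551 240.59552293]
```

View pics/z7.png

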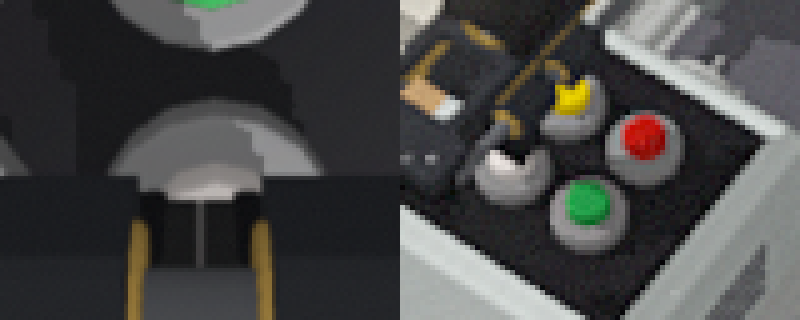

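The tips are centred over the white key, still clear of it, with green well away.

Call:
carry_out:
  moves:
    - [0,0.09,0.2,-0.15,0,0,0]
    - [0,0.09,0.4,-0.15,0,0,0]
    - [0,0.09,0.4,-0.15,0,0,0]
    - [0,0.09,0.4,-0.15,0,0,0]

```text
time: 4.9
position: [0.5417, 0.2149, 0.1956]
tool_rot: [0.5, 0.5, -0.5, -0.5]
ft_force: [0.5, -0.1, 0.9]
grip_width: 0.0003
```

Call:
carry_out:
  moves:
    - [0,0,0.2,0,0,0,0]
    - [0,0,0.2,0,0,0,0]
    - [0,0,0.2,0,0,0,0]
    - [0,0,0.2,0,0,0,0]

```text
time: 5.3
position: [0.5418, 0.2149, 0.1933]
tool_rot: [0.5, 0.5, -0.5, -0.5]
ft_force: [1.9, -0.1, 3.8]
grip_width: 0.0005
```

Call:
carry_out:
  moves:
    - [0,0,0.2,0,0,0,0]
    - [0,0,0.4,0,0,0,0]
    - [0,0,0.4,0,0,0,0]
    - [0,0,0.4,0,0,0,0]

```text
time: 5.7
position: [0.5418, 0.2149, 0.1903]
tool_rot: [0.5, 0.501, -0.5, -0.499]
ft_force: [-0.9, -2.7, 8.6]
grip_width: 0.0006
```

The force rises like the spring (0.9, 3.8 and 8.6 N) over the 6 mm from 0.1965 to 0.1903. This matches the same bottom found on red, so both were fully down. I'll press slightly more, release, and go to yellow.

Call:
carry_out:
  moves:
    - [0,0,0.1,0,0,0,0]
    - [0,0,0.1,0,0,0,0]
    - [0,0,0.1,0,0,0,0]

```text
time: 6.0
position: [0.5418, 0.2149, 0.1902]
tool_rot: [0.5, 0.501, -0.5, -0.499]
ft_force: [-2.7, -1.4, 14.8]
grip_width: 0.0002
```

Call:
carry_out:
  moves:
    - [0,0,-1,0,0,0,0]
    - [0,0,-3,0,0,0,0]
    - [0,0,-3,0,0,0,0]
    - [0,0,-3,0,0,0,0]

```text
time: 6.4
position: [0.5404, 0.2149, 0.2173]
tool_rot: [-0.5, -0.5, 0.5, 0.5]
ft_force: [-0.8, -0.4, -0.1]
grip_width: 0.0001
```

Run:
```python
from h import *
o=robot.get_obs();print(o["time"],o["position"],o["ft_force"])
need((.5408,.1645,.200),np.pi/2)
```

```text
6.4 [0.54037504 0.21492026 0.21734104] [-0.77639511 -0.3567404  -0.08126274]
shift cm [-5.04  1.73 -0.04] turn [-0.0017  0.0002 -0.    ]
```

Call:
carry_out:
  moves:
    - [0,-2.5,0,0,0,0,0]
    - [0,-5.04,0,-0.04,0,0,0]
    - [0,-5.04,0,-0.04,0,0,0]
    - [0,-5.04,1.7,-0.04,0,0,0]
    - [0,-5.04,2.1,-0.04,0,0,0]
    - [0,-5.04,2.1,-0.04,0,0,0]

```text
time: 7.0
position: [0.5404, 0.1647, 0.1958]
tool_rot: [-0.499, -0.499, 0.501, 0.501]
ft_force: [-1.4, 0.2, 1.8]
grip_width: 0.001
```

Call:
carry_out:
  moves:
    - [0,0,0.2,0,0,0,0]
    - [0,0,0.4,0,0,0,0]
    - [0,0,0.6,0,0,0,0]
    - [0,0,0.7,0,0,0,0]
    - [0,0,0.7,0,0,0,0]

```text
time: 7.5
position: [0.5413, 0.1649, 0.1905]
tool_rot: [-0.5, -0.5, 0.5, 0.5]
ft_force: [-2.5, 2.1, 5.5]
grip_width: 0.0008
```

Call:
carry_out:
  moves:
    - [0,0,0.15,0,0,0,0]
    - [0,0,0.15,0,0,0,0]
    - [0,0,0.15,0,0,0,0]

```text
time: 7.8
position: [0.5413, 0.1649, 0.1903]
tool_rot: [0.5, 0.5, -0.5, -0.5]
ft_force: [-5.0, 1.0, 12.2]
grip_width: 0.0005
```

Call:
carry_out:
  moves:
    - [0,0,-1,0,0,0,0]
    - [0,0,-5,0,0,0,0]
    - [0,0,-9,0,0,0,0]
    - [0,0,-9,0,0,0,0]
    - [0,0,-9,0,0,0,0]

```text
time: 8.3
position: [0.5424, 0.1645, 0.2796]
tool_rot: [0.501, 0.501, -0.499, -0.499]
ft_force: [-0.0, 0.2, 0.6]
grip_width: 0.0004
```

Run:
```python
from h import *
o=robot.get_obs();print(o["time"],o["position"],o["ft_force"])
# wing direction from first pictures
for n in ["side","scene"]:
  im=cv2.imread(f"pics/{n}0.png"); a=(325,170,355,200) if n=="side" else (282,163,312,193)
  cv2.imwrite(f"pics/w_{n}.png",cv2.resize(im[a[1]:a[3],a[0]:a[2]],(400,400),interpolation=0))
cv2.imwrite("pics/w.png",np.hstack([cv2.imread("pics/w_side.png"),cv2.imread("pics/w_scene.png")]))
need((.521,-.025,.30))
```

```text
8.3 [0.54243827 0.16450687 0.27958006] [-1.47369343e-04  2.41554969e-01  5.68258121e-01]
shift cm [-18.95  -2.05   2.14] turn [0. 0. 0.]
```

View pics/w.png

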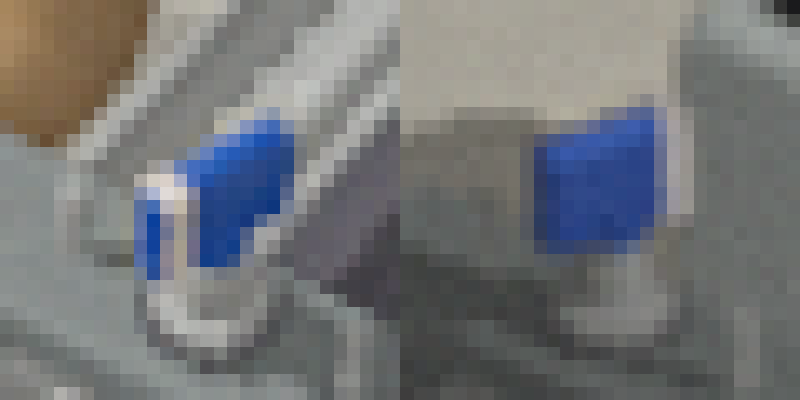

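Yellow bottomed as well, at 12 N and the same 0.1903. The zooms show the wing with its white band at the near end in the side view (left crop, (165,220)) and at the right end in the scene view. Now I'll view it from straight above with the wrist camera.

Run:
```python
from h import *
for n,A,B in [("side",(336.6,183.4),(346.2,178.9)),("scene",(303.8,171.2),(292.5,173.3))]:
    a=plane(n,A,.213);b=plane(n,B,.213);d=a-b;print(n,a,b,np.linalg.norm(d),np.degrees(np.arctan2(d[1],d[0])))
need((.587,-.031,.30),np.pi/2)
```

```text
side [ 0.52716272 -0.01516293  0.213     ] [ 0.51509949 -0.04507273  0.213     ] 0.03225084950020703 68.0347785335389
scene [ 0.53157529 -0.01422215  0.213     ] [ 0.51462788 -0.04344395  0.213     ] 0.0337805868542636 59.88807517819061
shift cm [-19.55  -2.03  -4.46] turn [0.0035 0.0002 0.0002]
```

Call:
carry_out:
  moves:
    - [1,-5,-2,-1,0,0,0]
    - [1,-10,-2,-2.2,0,0,0]
    - [1,-15,-2,-3.4,0,0,0]
    - [1,-19.5,-2,-4.5,0,0,0]
    - [1,-19.5,-2,-4.5,0,0,0]
    - [1,-19.5,-2,-4.5,0,0,0]
    - [1,-19.5,-2,-4.5,0,0,0]
    - [1,-19.5,-2,-4.5,0,0,0]

```text
time: 9.1
position: [0.5859, -0.0288, 0.2979]
tool_rot: [-0.499, -0.5, 0.501, 0.5]
ft_force: [-0.1, -0.1, 0.6]
grip_width: 0.0563
```

Run:
```python
from h import *
o=robot.get_obs();print(o["time"],o["position"],o["grip_width"],np.round(o["q"],3))
T=pose();np.save("T5.npy",T)
im=robot.camera("wrist");cv2.imwrite("pics/wrist5.png",im[:,:,::-1])
u,v=map(int,proj("wrist",(.521,-.031,.21),T));print(u,v)
cv2.imwrite("pics/z8.png",cv2.resize(im[v-40:v+40,u-50:u+50,::-1],(750,600),interpolation=0))
print(blobs(im,(u-50,v-40,u+50,v+40))["blue"])
```

```text
9.1 [ 0.5859332  -0.02875366  0.2978655 ] 0.0563471163504529 [-0.24   0.422  1.47   0.     1.251 -1.813]
317 134
[([316.8, 133.5], [298, 124, 38, 21, 505]), ([343.9, 142.0], [343, 139, 3, 7, 12])]
```

View pics/z8.png

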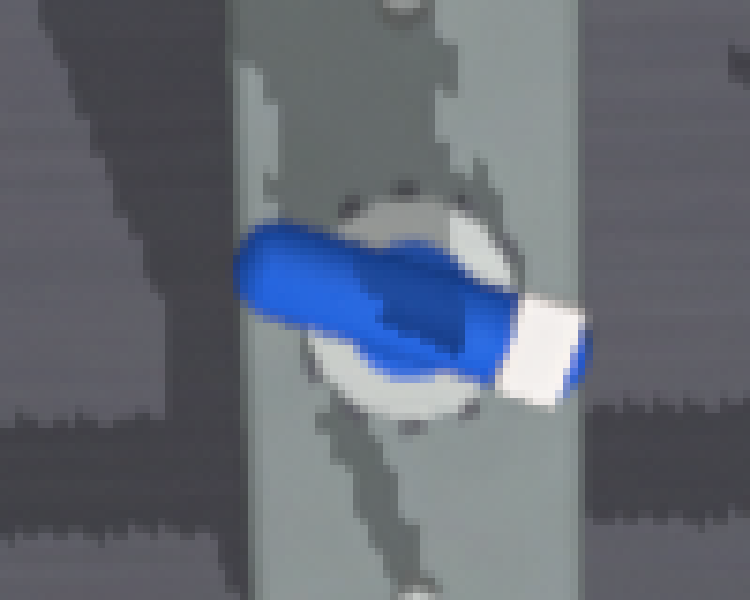

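Seen from above, the wing's ends are at crop (235,265) and (592,343, with the band), and the ring/hub is centred near (412,308). I'll convert these.

Run:
```python
from h import *
T=np.load("T5.npy"); f=lambda x,y:(267+x/7.5-.5,94+y/7.5-.5)
for A,B in [((235,265),(592,343)),((280,220),(585,310)),((270,320),(560,405))]:
    a=plane("wrist",f(*A),.214,T);b=plane("wrist",f(*B),.214,T);d=b-a
    print(np.round(a,4),np.round(b,4),"mid",np.round((a+b)/2,4),"len",np.linalg.norm(d),"phi",np.degrees(np.arctan2(d[1],d[0])))
print("ring centre",plane("wrist",f(412,308),.168,T))
need((.5215,-.027,.235),np.radians(74-90),T)
```

```text
[ 0.5166 -0.0459  0.214 ] [ 0.5242 -0.0096  0.214 ] mid [ 0.5204 -0.0277  0.214 ] len 0.0370480165822888 phi 78.10376640644886
[ 0.5122 -0.0413  0.214 ] [ 0.521  -0.0104  0.214 ] mid [ 0.5166 -0.0258  0.214 ] len 0.032081196917973 phi 74.17267663587876
[ 0.522  -0.0424  0.214 ] [ 0.5304 -0.0127  0.214 ] mid [ 0.5262 -0.0276  0.214 ] len 0.030827930462222583 phi 74.10191545411213
ring centre [ 0.52094865 -0.02765156  0.168     ]
shift cm [0.18 6.3  6.43] turn [-1.9000e-03  1.8523e+00 -1.0000e-03]
```

Call:
carry_out:
  moves:
    - [1,0,3.5,6.45,0,0.15,0]
    - [1,0,3.5,6.45,0,0.3,0]
    - [1,0,3.5,6.45,0,0.45,0]
    - [1,0,3.5,6.45,0,0.6,0]
    - [1,0,3.5,6.45,0,0.75,0]
    - [1,0,3.5,6.45,0,0.9,0]
    - [1,0,3.5,6.45,0,1.05,0]
    - [1,0,3.5,6.45,0,1.2,0]
    - [1,0,3.5,6.45,0,1.35,0]
    - [1,0,3.5,6.45,0,1.5,0]
    - [1,0,3.5,6.45,0,1.65,0]
    - [1,0,3.5,6.45,0,1.8,0]
    - [1,0,3.5,6.45,0,1.852,0]
    - [1,0,3.5,6.45,0,1.852,0]
    - [1,0,3.5,6.45,0,1.852,0]

```text
time: 10.65
position: [0.522, -0.0296, 0.2637]
tool_rot: [0.7, -0.098, 0.098, -0.7]
ft_force: [0.4, -0.8, -0.1]
grip_width: 0.0868
```

Run:
```python
from h import *
o=robot.get_obs();print(o["time"],o["position"],o["grip_width"],np.round(o["q"],3))
T=pose();print("yaw",np.degrees(np.arctan2(T[1,0],T[0,0])))
need((.521,-.029,.194),np.radians(-16))
im=robot.camera("wrist");cv2.imwrite("pics/wrist6.png",im[:,:,::-1])
im=robot.camera("side");cv2.imwrite("pics/side6.png",im[:,:,::-1])
```

```text
10.65 [ 0.52204367 -0.02961609  0.26371786] 0.08682561587803224 [-0.271  0.37   1.668 -0.     1.103  0.008]
yaw -15.941520186169424
shift cm [-0.12  6.97  0.03] turn [0.     0.001  0.0002]
```

View pics/wrist6.png

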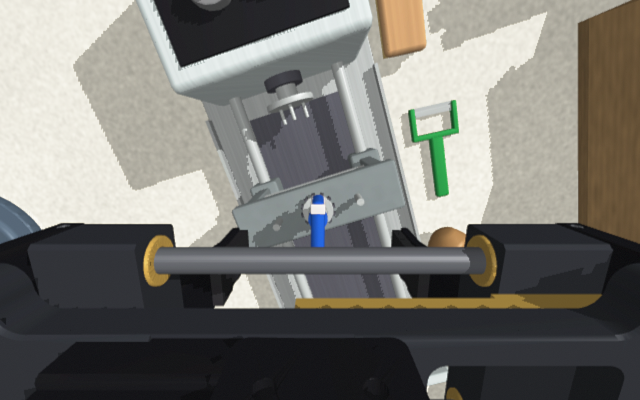

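View pics/side6.png

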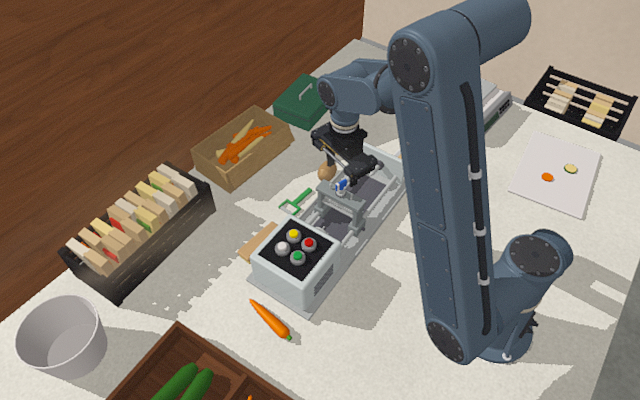

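The wrist view shows the wing lined up with the closing direction and centred (col 318, rows 195–245). I'll descend with TCP at about 0.2095 (tips just above the collar) and close.

Call:
carry_out:
  moves:
    - [1,-0.12,3,0.03,0,0,0]
    - [1,-0.12,5,0.03,0,0,0]
    - [1,-0.12,5.4,0.03,0,0,0]
    - [1,-0.12,5.4,0.03,0,0,0]
    - [1,-0.12,5.4,0.03,0,0,0]
  force: 35

```text
time: 11.25
position: [0.5218, -0.03, 0.2104]
tool_rot: [0.7, -0.098, 0.1, -0.7]
ft_force: [-0.8, 0.7, 0.2]
grip_width: 0.0869
```

Call:
carry_out:
  moves:
    - [0,0,0,0,0,0,0]
    - [0,0,0,0,0,0,0]
    - [0,0,0,0,0,0,0]
    - [0,0,0,0,0,0,0]
    - [0,0,0,0,0,0,0]
    - [0,0,0,0,0,0,0]
    - [0,0,0,0,0,0,0]
    - [0,0,0,0,0,0,0]
    - [0,0,0,0,0,0,0]
    - [0,0,0,0,0,0,0]
    - [0,0,0,0,0,0,0]
    - [0,0,0,0,0,0,0]
    - [0,0,0,0,0,0,0]
    - [0,0,0,0,0,0,0]

```text
time: 12.65
position: [0.5205, -0.0297, 0.2095]
tool_rot: [-0.7, 0.099, -0.099, 0.7]
ft_force: [-2.0, 0.5, 1.9]
grip_width: 0.01
```

```bash
cat >> h.py <<'E'
def st():
    o=robot.get_obs();T=pose()
    print("t",round(o["time"],2),"pos",np.round(o["position"],4),"F",np.round(o["ft_force"],1),"M",np.round(o["moment"],3),"w",round(o["grip_width"],4),"yaw",round(float(np.arctan2(T[1,0],T[0,0])),4),"q6",round(o["q"][5],4),"tq6",round(o["joint_torque"][5],3))
E
python3 - <<'E'
from h import *
st()
for n in ["side","scene","wrist"]:cv2.imwrite(f"pics/{n}7.png",robot.camera(n)[:,:,::-1])
a=[cv2.resize(cv2.imread("pics/side7.png")[150:220,310:380],(400,400),interpolation=0),cv2.resize(cv2.imread("pics/wrist7.png")[160:280,260:380],(400,400),interpolation=0)]
cv2.imwrite("pics/z9.png",np.hstack(a));st()
E
```

```text
t 12.65 pos [ 0.5205 -0.0297  0.2095] F [-2.   0.5  1.9] M [-0.02   0.527  0.002] w 0.01 yaw -0.281 q6 0.0095 tq6 -0.042
t 12.8 pos [ 0.5206 -0.0297  0.2095] F [-2.6  0.9  2.1] M [-0.042  0.62  -0.083] w 0.0097 yaw -0.2809 q6 0.0094 tq6 -0.042
```

View pics/z9.png

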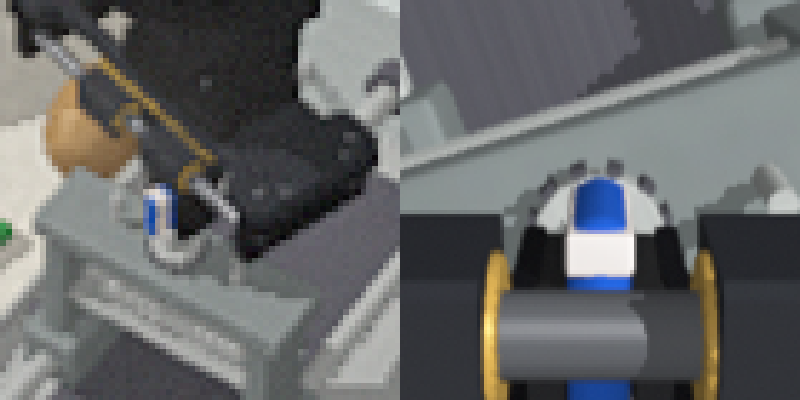

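It's gripped squarely (opening 10.0 mm, band in front of the pads). Now I'll turn clockwise (+ry), lowering 0.95 mm per rad.

Call:
carry_out:
  moves:
    - [0,0,0.01,0,0,0.1,0]
    - [0,0,0.02,0,0,0.2,0]
    - [0,0,0.03,0,0,0.3,0]
    - [0,0,0.04,0,0,0.4,0]
    - [0,0,0.05,0,0,0.5,0]
    - [0,0,0.06,0,0,0.6,0]
    - [0,0,0.07,0,0,0.7,0]
    - [0,0,0.08,0,0,0.8,0]
    - [0,0,0.08,0,0,0.8,0]

```text
time: 13.7
position: [0.5193, -0.0287, 0.2087]
tool_rot: [0.606, -0.366, 0.363, -0.606]
ft_force: [-4.6, 3.3, 5.1]
grip_width: 0.0094
```

```bash
python3 -c "
from h import *
st()"
```

```text
t 13.7 pos [ 0.5193 -0.0287  0.2087] F [-4.6  3.3  5.1] M [ 0.418  0.964 -0.08 ] w 0.0094 yaw -1.0827 q6 0.811 tq6 0.235
```

Call:
carry_out:
  moves:
    - [0,-0.05,0,-0.02,0,0,0]
    - [0,-0.1,-0.03,-0.05,0,0,0]
    - [0,-0.1,-0.03,-0.05,0,0.05,0]
    - [0,-0.1,-0.02,-0.05,0,0.1,0]
    - [0,-0.1,-0.02,-0.05,0,0.15,0]
    - [0,-0.1,-0.01,-0.05,0,0.2,0]
    - [0,-0.1,-0.01,-0.05,0,0.25,0]
    - [0,-0.1,0,-0.05,0,0.3,0]
    - [0,-0.1,0,-0.05,0,0.3,0]

```text
time: 14.6
position: [0.519, -0.0281, 0.2084]
tool_rot: [0.545, -0.452, 0.449, -0.545]
ft_force: [-3.4, 3.6, 2.6]
grip_width: 0.0099
```

```bash
python3 -c "
from h import *
st()"
```

```text
t 14.6 pos [ 0.519  -0.0281  0.2084] F [-3.4  3.6  2.6] M [ 0.598  0.836 -0.067] w 0.0099 yaw -1.382 q6 1.1109 tq6 0.088
```

Call:
carry_out:
  moves:
    - [0,-0.07,0,-0.04,0,0,0]
    - [0,-0.07,0,-0.04,0,0.05,0]
    - [0,-0.07,0.01,-0.04,0,0.1,0]
    - [0,-0.07,0.01,-0.04,0,0.15,0]
    - [0,-0.07,0.02,-0.04,0,0.2,0]
    - [0,-0.07,0.02,-0.04,0,0.2,0]

```text
time: 15.2
position: [0.5189, -0.0277, 0.2083]
tool_rot: [-0.498, 0.503, -0.501, 0.498]
ft_force: [-3.5, 4.0, 2.9]
grip_width: 0.0096
```

```bash
python3 -c "
from h import *
st()"
```

```text
t 15.2 pos [ 0.5189 -0.0277  0.2083] F [-3.5  4.   2.9] M [0.64  0.705 0.654] w 0.0096 yaw -1.5791 q6 1.3097 tq6 0.785
```

Call:
carry_out:
  moves:
    - [0,0,0,0,0,0.05,0]
    - [0,0,0.01,0,0,0.1,0]
    - [0,0,0.01,0,0,0.15,0]
    - [0,0,0.02,0,0,0.2,0]
    - [0,0,0.02,0,0,0.2,0]

```text
time: 15.7
position: [0.5191, -0.0277, 0.2083]
tool_rot: [-0.446, 0.549, -0.548, 0.446]
ft_force: [-4.0, 4.1, 3.3]
grip_width: 0.0129
```

```bash
python3 -c "
from h import *
st()"
```

```text
t 15.7 pos [ 0.5191 -0.0277  0.2083] F [-4.   4.1  3.3] M [0.738 0.771 1.108] w 0.0129 yaw -1.7768 q6 1.5081 tq6 1.233
```

The moment jumped (Mz 0.65, then 1.1 N m) and the jaws were forced to 12.9 mm, so the screw is at its seat and the last 0.2 rad was jaw slip. I'll look at how the wing sits in the jaws.

Run:
```python
from h import *
np.save("T8.npy",pose())
im=robot.camera("wrist");cv2.imwrite("pics/wrist8.png",im[:,:,::-1])
cv2.imwrite("pics/z10.png",cv2.resize(im[170:290,260:380,::-1],(600,600),interpolation=0))
st()
```

```text
t 15.75 pos [ 0.5191 -0.0277  0.2083] F [-4.1  3.7  3.1] M [0.681 0.735 1.12 ] w 0.0124 yaw -1.7762 q6 1.5075 tq6 1.109
```

View pics/z10.png

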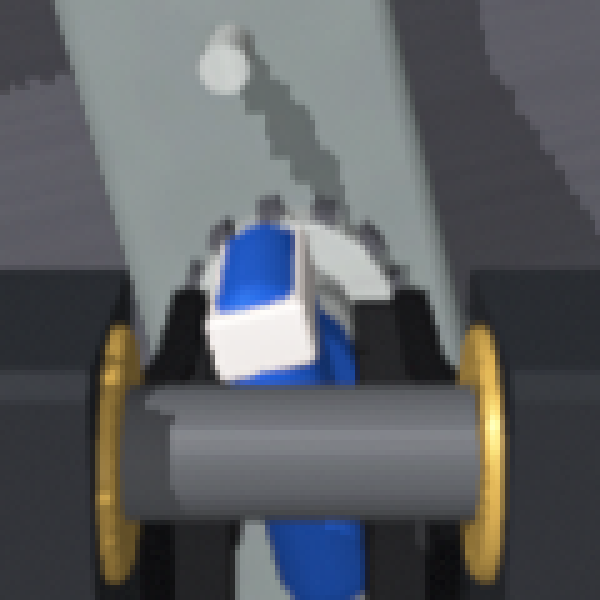

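Run:
```python
from h import *
T=np.load("T8.npy"); f=lambda x,y:(260+x/5-.5,170+y/5-.5)
def ang(A,B,z=.212):
    d=plane("wrist",f(*B),z,T)-plane("wrist",f(*A),z,T);return np.arctan2(d[1],d[0]),np.linalg.norm(d)
print("band upper edge (across)",ang((210,320),(300,302)))
print("band lower edge",ang((220,380),(315,360)))
print("axis (left edge) ",ang((210,320),(280,575)),ang((237,382),(285,590)))
print("axis right edge",ang((300,302),(363,575)))
```

```text
band upper edge (across) (np.float64(-1.5698651356760267), np.float64(0.009229151801070885))
band lower edge (np.float64(-1.5568952701295968), np.float64(0.009871463825655551))
axis (left edge)  (np.float64(-3.109357969622182), np.float64(0.029227309323092632)) (np.float64(3.136557779129185), np.float64(0.023979918295465336))
axis right edge (np.float64(-3.133236862801276), np.float64(0.031016870328917763))
```

The camera puts the seated wing at yaw ≈ 0 to 0.03 (jaw yaw about −1.56), so the jaws are 0.2 rad past it. I'll turn back so they lie flat again, then find the seat gently.

Call:
carry_out:
  moves:
    - [0,0,0,0,0,-0.05,0]
    - [0,0,0,0,0,-0.1,0]
    - [0,0,0,0,0,-0.15,0]
    - [0,0,0,0,0,-0.2,0]
    - [0,0,0,0,0,-0.25,0]
    - [0,0,0,0,0,-0.28,0]
    - [0,0,0,0,0,-0.28,0]
    - [0,0,0,0,0,-0.28,0]

```text
time: 16.55
position: [0.5195, -0.0278, 0.2083]
tool_rot: [-0.517, 0.483, -0.482, 0.517]
ft_force: [-2.5, 4.3, 3.3]
grip_width: 0.01
```

```bash
python3 -c "
from h import *
st()"
```

```text
t 16.55 pos [ 0.5195 -0.0278  0.2083] F [-2.5  4.3  3.3] M [0.781 0.617 0.104] w 0.01 yaw -1.5019 q6 1.2315 tq6 0.047
```

Call:
carry_out:
  moves:
    - [0,0,0,0,0,0.02,0]
    - [0,0,0,0,0,0.04,0]
    - [0,0,0,0,0,0.04,0]

```text
time: 16.85
position: [0.5195, -0.0277, 0.2083]
tool_rot: [-0.507, 0.493, -0.492, 0.507]
ft_force: [-2.7, 5.0, 2.7]
grip_width: 0.0097
```

```bash
python3 -c "
from h import *
st()"
```

```text
t 16.85 pos [ 0.5195 -0.0277  0.2083] F [-2.7  5.   2.7] M [ 0.88   0.616 -0.032] w 0.0097 yaw -1.5423 q6 1.2719 tq6 0.07
```

Call:
carry_out:
  moves:
    - [0,0,0,0,0,0.01,0]
    - [0,0,0,0,0,0.02,0]
    - [0,0,0,0,0,0.02,0]

```text
time: 17.15
position: [0.5196, -0.0278, 0.2083]
tool_rot: [-0.502, 0.498, -0.497, 0.503]
ft_force: [-2.1, 4.6, 2.6]
grip_width: 0.01
```

```bash
python3 -c "
from h import *
st()"
```

```text
t 17.15 pos [ 0.5196 -0.0278  0.2083] F [-2.1  4.6  2.6] M [0.865 0.616 0.135] w 0.01 yaw -1.5614 q6 1.2912 tq6 0.243
```

Call:
carry_out:
  moves:
    - [0,0,0,0,0,0.01,0]
    - [0,0,0,0,0,0.02,0]
    - [0,0,0,0,0,0.02,0]

```text
time: 17.45
position: [0.5196, -0.0277, 0.2083]
tool_rot: [-0.497, 0.503, -0.502, 0.498]
ft_force: [-3.0, 5.0, 2.0]
grip_width: 0.0102
```

```bash
python3 -c "
from h import *
st()"
```

```text
t 17.45 pos [ 0.5196 -0.0277  0.2083] F [-3.  5.  2.] M [0.854 0.507 0.354] w 0.0102 yaw -1.5804 q6 1.3105 tq6 0.443
```

The wrist torque rises linearly past the seat (0.07, 0.24 and 0.44 N m), so the seat is at jaw yaw ≈ −1.546. A quarter turn back is yaw ≈ +0.025, or +0.03 allowing for friction wind-up. I'll back off 1.61 and rise 1.5 mm.

Call:
carry_out:
  moves:
    - [0,-0.04,0,-0.02,0,-0.05,0]
    - [0,-0.08,-0.01,-0.04,0,-0.15,0]
    - [0,-0.08,-0.02,-0.04,0,-0.25,0]
    - [0,-0.08,-0.03,-0.04,0,-0.35,0]
    - [0,-0.08,-0.04,-0.04,0,-0.45,0]
    - [0,-0.08,-0.05,-0.04,0,-0.55,0]
    - [0,-0.08,-0.06,-0.04,0,-0.65,0]
    - [0,-0.08,-0.07,-0.04,0,-0.75,0]
    - [0,-0.08,-0.08,-0.04,0,-0.85,0]
    - [0,-0.08,-0.09,-0.04,0,-0.95,0]
    - [0,-0.08,-0.1,-0.04,0,-1.05,0]
    - [0,-0.08,-0.11,-0.04,0,-1.15,0]
    - [0,-0.08,-0.12,-0.04,0,-1.25,0]
    - [0,-0.08,-0.13,-0.04,0,-1.35,0]
    - [0,-0.08,-0.14,-0.04,0,-1.45,0]
    - [0,-0.08,-0.15,-0.04,0,-1.53,0]
    - [0,-0.08,-0.15,-0.04,0,-1.59,0]
    - [0,-0.08,-0.15,-0.04,0,-1.61,0]
    - [0,-0.08,-0.15,-0.04,0,-1.61,0]
    - [0,-0.08,-0.15,-0.04,0,-1.61,0]

```text
time: 19.45
position: [0.5208, -0.0288, 0.2099]
tool_rot: [0.708, 0.011, -0.009, -0.706]
ft_force: [3.2, -2.5, -3.9]
grip_width: 0.0097
```

Run:
```python
from h import *
st();np.save("T9.npy",pose())
im=robot.camera("wrist");cv2.imwrite("pics/wrist9.png",im[:,:,::-1])
im2=robot.camera("side");cv2.imwrite("pics/side9.png",im2[:,:,::-1])
cv2.imwrite("pics/z11.png",cv2.resize(im[170:290,260:380,::-1],(600,600),interpolation=0))
st()
```

```text
t 19.45 pos [ 0.5208 -0.0288  0.2099] F [ 3.2 -2.5 -3.9] M [-0.464 -0.39   0.02 ] w 0.0097 yaw 0.0282 q6 -0.2967 tq6 -0.002
t 19.55 pos [ 0.5207 -0.0287  0.2099] F [ 4.7 -3.6 -4.5] M [-0.581 -0.567 -0.022] w 0.01 yaw 0.0285 q6 -0.297 tq6 -0.009
```

View pics/z11.png

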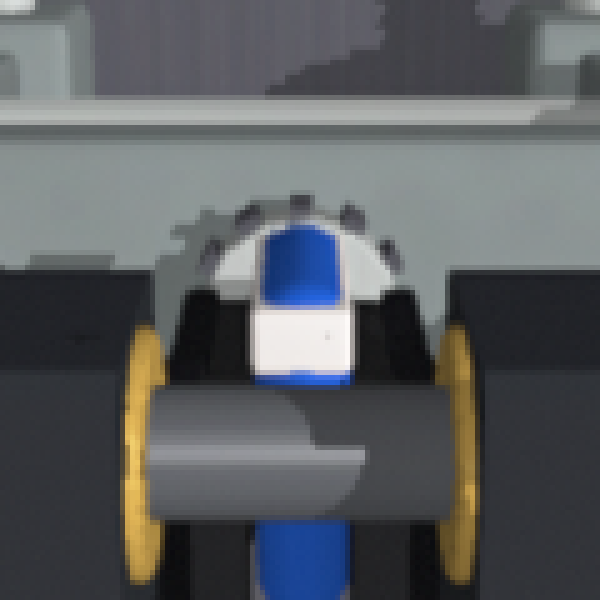

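View pics/side9.png

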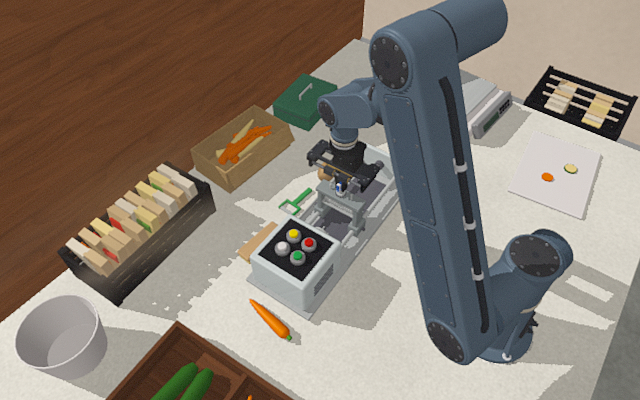

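The wing lies straight and flat in the jaws (band at crop (300,340)), jaw yaw is +0.028, and the other objects look unmoved. I'll let it settle, then check for drift before handing in.

Call:
carry_out:
  moves:
    - [0,0,0,0,0,0,0]
    - [0,0,0,0,0,0,0]
    - [0,0,0,0,0,0,0]
    - [0,0,0,0,0,0,0]
    - [0,0,0,0,0,0,0]
    - [0,0,0,0,0,0,0]

```text
time: 20.15
position: [0.5208, -0.0287, 0.2099]
tool_rot: [0.708, 0.011, -0.009, -0.706]
ft_force: [4.6, -3.5, -5.4]
grip_width: 0.0098
```

Run:
```python
from h import *
st(); T=np.load("T9.npy"); f=lambda x,y:(260+x/5-.5,170+y/5-.5)
for A,B in [((253,308),(352,308)),((252,372),(354,372)),((255,372),(262,570)),((352,372),(347,570))]:
    d=plane("wrist",f(*B),.2135,T)-plane("wrist",f(*A),.2135,T);print(np.arctan2(d[1],d[0]))
a=cv2.imread("pics/side0.png").astype(int);b=cv2.imread("pics/side9.png").astype(int)
for nm,r in {"peeler/potato":(270,155,315,215),"carrot":(245,295,300,345),"brush":(235,220,280,262)}.items():
    print(nm,np.abs(a-b)[r[1]:r[3],r[0]:r[2]].mean())
```

```text
t 20.15 pos [ 0.5208 -0.0287  0.2099] F [ 4.6 -3.5 -5.4] M [-0.698 -0.632 -0.031] w 0.0098 yaw 0.0287 q6 -0.2972 tq6 -0.018
0.02568130707639692
0.02545618297691481
-1.5183569068599727
-1.5582204652563294
peeler/potato 7.197283950617284
carrot 4.666181818181818
brush 4.660493827160494
```

```bash
python3 -c "
from h import *
print(robot.hand_in()); st()"
```

```text
the job is handed in; nothing more can be done
None
the job is handed in; nothing more can be done
```

The job is done and handed in at 20.2 s. I pressed red, white and yellow once each, in that order, and let each one up; I never touched green. I then seated the thumbscrew and backed it off a quarter turn, and the gripper is still holding it.

- **Keys:** all three bottomed at the same height, with 29 N on red, 15 N on white and 12 N on yellow. On white, the force built up like a spring over its 6 mm of travel. I didn't log red's travel. Its full press rests on the same stop height, the higher force and the wrist picture.
- **Seat:** my first approach went about 0.2 rad too far, so the jaws twisted on the seated wing (opening 12.9 mm, about 1.1 N m). I turned back until they lay flat and found the seat again gently, at jaw yaw −1.546 from the torque rise. The camera gave about −1.56.
- **Back-off:** the wing now stands at +0.026 to +0.029, which is 1.57 to 1.59 rad from the seat. It held still over the last 0.6 s, with the jaws flat on it at 9.8 mm and almost no torque.
- **What doesn't fit perfectly:** about 8 N of force remains on the grip because it sits slightly off the screw's axis. The wrist and fixed cameras also differed by about 3 mm on where the screw is in y.
- **Bystanders:** the side pictures show no visible move of the carrot, potato, peeler or brush. I didn't check the two sale boxes separately, but the arm never went near them.

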